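# Lock the label-roll retaining disc on the dispenser

### The arm

A 6-joint arm with a two-finger parallel gripper is mounted at the origin on the work surface. World frame = base frame: x ahead of the robot, y to its left, z up, the work surface at z = 0. Lengths are in mm, angles in rad, forces in N, time in s.
With the tool pointing down it reaches from about 250 to 800 mm from the base axis. Payload 3.9 kg.
Tool frame: the origin (TCP) lies at the centre of the arm's flange, where the gripper is bolted on; the fingertips stand 173 mm ahead of it and the grasp point (between the pads) lies 155 mm ahead of it; z points along the fingers, y is the line along which they close (so a half turn about z gives the same grasp; the last joint's range is limited). The gripper opens to 85 mm and grips with 20 to 120 N. Pads are 22 mm wide; open, the fingers measure 114 mm over their backs; the gripper's body (76 mm by 85 mm) begins 54 mm behind the grasp point. The pads swing forward as they close: fully open they stand 13 mm farther back than shut.
Start: joints at [-1.194, 0.26, -0.138, 1.173, 0, 1.571], TCP at [193.167, -488.162, 404.704] pointing down, gripper open.
Joint ranges: [-2.78, 2.78], [-0.83, 1.72], [-1.28, 1.37], [-1.9, 2.12], [-1.57, 1.48], [-3.14, 3.14]. Speed limits (rad/s): [2.57, 2.57, 3.14, 3.14, 3.14, 3.14].

### API

Orientations are given as a 3x3 rotation matrix whose columns are the frame's x, y, z axes.
In Python, from plant import arm, kinematics, imaging, job gives the robot as it stands. Calls block until the motion is done:
- arm.goto(position, orientation): joint-space move of the TCP to a pose.
- arm.line_to(position, attitude=None, speed=150): straight line of the TCP; attitude=None keeps the orientation; speed is the mean speed in mm/s.
- arm.move_j(angles): joint-space move.
- arm.set_gripper(opening): finger opening in mm; the grip force is fixed at half the most; returns when the fingers have stopped.
- arm.hold(seconds).
- kinematics.ik(position, orientation): joint angles nearest the present ones, or None.
- imaging.capture(name): name is "scene" or "top" or "wrist"; returns a dict with "frame" (400x640x3 uint8, red, green, blue), "range_z" (400x640 float32, mm along the optical axis (not along the pixel's ray), 0 where there is no reading), "camera_matrix" (3x3 intrinsics, pixels), "dist" ([k1, k2, p1, p2, k3] as OpenCV has them; the pictures are not rectified), "R" (3x3) and "t" (3): a world point X has camera coordinates R X + t; the wrist camera has in their place "mount" (4x4, takes a point from camera to tool coordinates, whose origin is the TCP and whose axes are the flange's). Camera axes: x right, y down, z forward; pixel columns grow to the right and rows downward; lengths in mm; the calibration is good to about 2 mm. A picture is of the moment at which its call begins: read the wrist's pose just before it.
A pose or a line that the arm cannot do raises arm.IKError and nothing moves.
- job.job_done(): hands the job in; it is judged then, once.
Trained networks look in a picture, given as the dict that the camera call returned (one of the last four; its "shot" number tells which), for a name from the list of things; names that differ only in an ending like _2 or _b are one class to them, and where a whole thing is asked for, a point or a joint stands for the part that bears it (a point fixed in the world has none). Each returns a list of dicts, best first, with "confidence" (0 to 1); they miss things now and then, are a little off and sometimes report something else, mostly with a low value. They report only what shows in the picture. A call takes as long as a camera call.
- imaging.spot_in(picture, target): "box" ([left, top, right, bottom] in pixels, round what is visible of it).
- imaging.pinpoint(picture, target): "pixel" ([column, row] in pixels: a listed point, or the origin of a listed thing).
Readings, each from a call of its own:
- arm.read_clock(): time.
- arm.read_joint_positions(): joint angles.
- arm.read_joint_velocities(): joint speeds.
- arm.read_joint_torque(): joint torques, N m.
- arm.read_ee_pos(): TCP position.
- arm.read_ee_rot(): TCP orientation.
- arm.read_wrist_force(): force on the tool from outside, world axes, zero at the start.
- arm.read_moment(): the same for the moment, N m.
- arm.read_gripper_width(): finger opening in mm.
- arm.read_finger_force(): force on a finger pad.
Only numpy, scipy, OpenCV 4.12 (cv2) and the standard library are available. Lean on these libraries where they do the work, as an engineer would, in place of code of your own. Each camera call takes 0.05 s, during which the arm holds its last target. There are 200 camera calls.

### The job

A new label roll is already on the sloping label dispenser: swing the dispenser's arm well clear of the roll, then fit the large retaining disc (the one with two lugs under it) into the middle of the roll, push it down against the spring, quarter-turn it clockwise until it locks, and let go of it. Leave the arm swung clear, and do not knock over or shift anything else on the bench.

Things in the scene. Friction and masses are not known exactly. Their poses are not given: they have to be found in the camera images.
- dispenser: Grey label dispenser fixed to the bench, about 200 wide (y), 200 deep (x), 170 high; its aluminium deck (220 x 200) slopes down at 30 degrees to its front (-x) and carries a white label roll, 128 diameter, hole 76, top 24 above the deck. Origin: centre of its underside, z up. The deck's centre (the socket) lies 115 above the origin.
- socket: Bayonet socket in the roll's middle. Origin: on its axis at the deck surface. z: deck normal, leaning 30 degrees to the front. x: along the two open slots (+x and -x, 19 wide, out to 33 or more from the axis), turned 45 degrees counter-clockwise (from above) from straight up the slope. Lips between the slots reach 22 above the deck and leave a 45 wide opening for the disc's hub.
- plunger (a joint): Sprung plunger in the socket, value in m pushed down (0 to 0.0085). Its top is 14 mm above the deck at 0. Takes about 3 N at first touch, 11 N fully down. Locking: disc x along socket x (either way), push its origin to 6 to 8 above the deck, turn 90 degrees clockwise from above (stop about 9 beyond; the other way is blocked), let go: it rises to 12 above the deck with disc x along socket y.
- swing (a joint): Dark steel arm on a hinge post, turning parallel to the deck, 32 to 42 above it, 105 long, 14 wide. Value in rad: 0 = it points from the hinge over the socket's centre; grows to 1.45 as it swings clockwise from above, towards the dispenser's +y side. Friction of 0.12 N m keeps it where it is left (1.2 N at the knob). Well clear of the disc's way from about 0.9 up; starts below 0.4.
- swing_hinge (a point): Centre of the arm's hinge, 32 above the deck; the hinge axis is the deck's normal (socket z). It lies 85 up the slope from the socket's axis and 75 to the dispenser's +y side.
- swing_knob (a point): Centre of the top of the upright black knob at the arm's free end: 18 diameter, standing along the deck's normal, 32 above the arm (its top 74 above the deck, arm top 42), 105 from the hinge axis.
- disc: The large retaining disc, grey plastic, 0.16 kg (varies), lying level on the bench. Origin: centre of the hub's underside; z up through the disc. Hub 40 diameter, 20 high, with two lugs at its foot along +x and -x (60 over both, 14 wide, 6 thick); above it the disc, 110 diameter, from 20 to 26; on top a grip bar along x, 70 long, 16 wide (y), from 26 to 62.
- small_disc: A smaller disc that does not fit: 74 diameter, hub 52 diameter without lugs, grip bar 50 long, 16 wide, top 62 above its foot. Origin: centre of its underside. It lies on one side of the dispenser and the large disc on the other; which is which varies. Leave alone.
- cup: White paper cup, 76 diameter, 100 high, standing in front of the dispenser; origin at the centre of its underside. Leave alone.
- tape: Roll of brown tape lying flat, 100 diameter, 48 high, in front of the dispenser; origin at the centre of its underside. Leave alone.
- wine: Dark green wine bottle, 74 diameter, 300 high; origin at the centre of its underside. Leave alone.
- jug: White jug, 130 diameter with a handle, 240 high; origin at the centre of its underside. Leave alone.
- bucket: Steel bucket of tools, 112 diameter, 104 high, tools up to about 180; origin at the centre of its underside. Leave alone.
- cards: Pack of white cards, 100 x 70 x 30; origin at the centre of its underside. Leave alone.
- water: Clear water bottle, 64 diameter, 200 high; origin at the centre of its underside. Leave alone.

How it is judged:
By the outcome, as a careful person would: the job done as asked, in the order asked, and still so for the second after the job is handed in, with the robot touching nothing.
It also fails if it takes over 53 s, if anything falls off the work surface, if the arm or the gripper's body presses on something with over 40 N, if the wrist force passes 120 N, or if a joint passes its speed limit or range.

## Working session

There is one attempt and no reset: what is moved stays moved. The work goes in short steps, each a Python script; the robot and the scene stay as the last script left them, time stands still between calls to the robot, and variables do not carry over. Pictures are saved under pics/ and viewed, at most 10 in all, crops included, and the job is handed in when it is done.

```bash
ls; mkdir -p pics; cat > h.py <<'E'
import numpy as np, cv2
from plant import arm, kinematics, imaging, job
def ray(p,px):
    K=np.array(p["camera_matrix"]);d=np.array(p["dist"])
    u=cv2.undistortPoints(np.array([[px]],float),K,d)[0,0]
    return np.array([u[0],u[1],1.])
def cam2w(p,c):
    return np.array(p["R"]).T@(c-np.array(p["t"]))
def at_z(p,px,z):
    o=cam2w(p,np.zeros(3)); d=cam2w(p,ray(p,px))-o
    return o+d*(z-o[2])/d[2]
def depthpt(p,px):
    u,v=int(round(px[0])),int(round(px[1]))
    w=p["range_z"][v-1:v+2,u-1:u+2]; w=w[w>0]
    return cam2w(p,ray(p,px)*np.median(w)) if len(w) else None
def cloud(p):
    K=np.array(p["camera_matrix"]);d=np.array(p["dist"])
    v,u=np.mgrid[0:400,0:640]
    q=cv2.undistortPoints(np.stack([u.ravel(),v.ravel()],1).astype(float)[:,None],K,d)[:,0]
    z=p["range_z"].ravel().astype(float)
    c=np.c_[q*z[:,None],z]
    w=(c-np.array(p["t"]))@np.array(p["R"])
    w[z<=0]=np.nan
    return w.reshape(400,640,3)
def save(p,n,box=None,s=1):
    f=p["frame"][:,:,::-1]
    if box: f=f[box[1]:box[3],box[0]:box[2]]
    cv2.imwrite("pics/"+n,cv2.resize(f,None,fx=s,fy=s,interpolation=cv2.INTER_CUBIC))
E
cat > a.py <<'E'
from h import *
np.set_printoptions(precision=1,suppress=True)
for n in ("scene","top"):
    p=imaging.capture(n); save(p,n+"0.png")
    np.savez("pics/"+n+"0.npz",**p)
    print(n,"cam at",cam2w(p,np.zeros(3)))
    for t in ("dispenser","socket","disc","small_disc","swing_hinge","swing_knob","cup","tape","wine","jug","bucket","cards","water"):
        r=imaging.pinpoint(p,t)
        if r:
            b=r[0]; print(t,round(b["confidence"],2),np.array(b["pixel"]),"z0",at_z(p,b["pixel"],0),"depth",depthpt(p,b["pixel"]), len(r))
print(arm.read_clock())
E
python3 a.py
```

```text
pics
plant.py
scene cam at [1615.1  130.7 1098.8]
dispenser 0.43 [500.4 268. ] z0 [592.  516.6   0. ] depth [646.6 496.   58.6] 1
socket 0.55 [339.6 224.6] z0 [475.3  20.2   0. ] depth [643.2  36.5 161.9] 1
disc 0.81 [445.1 236.1] z0 [479.6 358.9   0. ] depth [671.8 320.3 185.9] 1
small_disc 0.9 [233.7 214.5] z0 [ 477.8 -336.1    0. ] depth [ 501.9 -326.2   23.3] 1
swing_hinge 0.88 [375.3 220.4] z0 [438.6 134.2   0. ] depth [637.1 133.6 185.4] 1
swing_knob 0.75 [351.3 197.2] z0 [333.   44.2   0. ] depth [329.9  44.   -2.6] 1
cup 0.92 [299.6 196.8] z0 [ 356.6 -134.1    0. ] depth [ 391.5 -126.8   30.5] 2
tape 0.92 [390.7 207.1] z0 [365.2 181.8   0. ] depth [415.5 179.8  44.1] 1
wine 0.63 [448.2 281.1] z0 [665.1 360.    0. ] depth [698.  352.1  38.1] 1
jug 0.82 [210.1 258.9] z0 [ 681.4 -351.6    0. ] depth [ 743.4 -319.5   73.1] 1
bucket 0.77 [497.2 269. ] z0 [597.4 506.7   0. ] depth [644.8 489.1  51.2] 1
cards 0.82 [175.8 234.8] z0 [ 597.6 -493.3    0. ] depth [ 730.1 -412.   143.1] 2
water 0.97 [163.2 213. ] z0 [ 504.8 -573.6    0. ] depth [ 533.8 -555.1   28.8] 1
top cam at [ 331.6
[... 346 characters left out ...]
[281.4 163.7] z0 [662.3 132.1   0. ] depth [624.9 113.  192.1] 2
swing_knob 0.68 [299.2 192.1] z0 [563.7  66.5   0. ] depth [547.8  59.4 116.7] 1
cup 0.87 [356.  251.8] z0 [ 362.8 -134.7    0. ] depth [ 362.7 -134.5    3.4] 1
tape 0.75 [260.6 248.1] z0 [366.6 192.3   0. ] depth [366.6 192.4  -0.4] 1
wine 0.59 [215.6 165.1] z0 [651.3 362.4   0. ] depth [631.9 338.2 103.4] 1
jug 0.77 [421.4 158. ] z0 [ 695.8 -357.6    0. ] depth [ 661.1 -327.   162.2] 1
bucket 0.73 [172.8 178.3] z0 [600.7 510.1  -0. ] depth [599.4 507.6   7.9] 1
cards 0.62 [462.2 185.2] z0 [ 603.3 -500.7    0. ] depth [ 598.8 -493.1   27.7] 1
water 0.68 [481.4 213.6] z0 [ 505.5 -567.     0. ] depth [ 495.1 -535.2  102.1] 2
1.4
```

View pics/scene0.png

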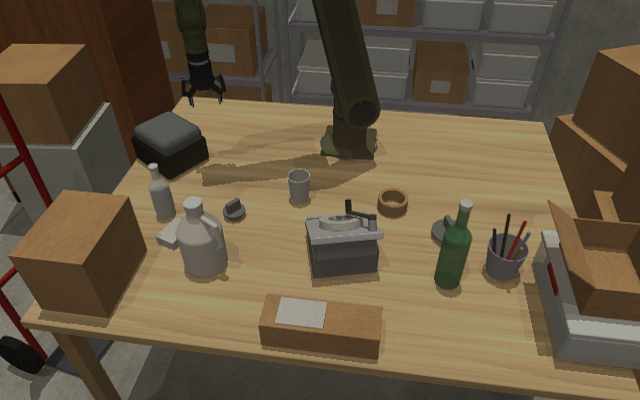

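View pics/top0.png

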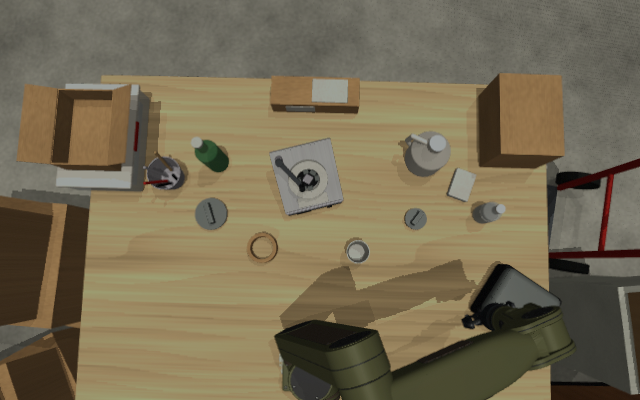

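The large disc lies on the +y side at scene (445,230) / top (211,213), with the small disc at top (416,218). The dispenser at top (306,178) is yawed about +0.2 rad, and its arm covers the socket. The wine bottle is at top (212,155). Next I'll take close wrist views.

```bash
cat >> h.py <<'E'
np.set_printoptions(precision=3,suppress=True)
def wrist():
    P=np.array(arm.read_ee_pos());R=np.array(arm.read_ee_rot())
    p=imaging.capture("wrist"); M=np.array(p["mount"])
    Rc=R@M[:3,:3]; c=R@M[:3,3]+P
    p["R"]=Rc.T; p["t"]=-Rc.T@c
    return p
def unit(v): return np.array(v,float)/np.linalg.norm(v)
def frame(z,xhint):
    z=unit(z); x=np.array(xhint,float); x=unit(x-z*(x@z)); return np.c_[x,np.cross(z,x),z]
E
cat > b.py <<'E'
from h import *
print(arm.read_ee_rot()); 
yaw=.23; n=np.array([-.5*np.cos(yaw),-.5*np.sin(yaw),.866]); up=np.array([.866*np.cos(yaw),.866*np.sin(yaw),.5])
s=np.array([592,34,115.]); yd=np.cross(n,up)
sols=[]
p=imaging.capture("wrist"); print(np.array(p["mount"]))
for a in np.arange(-180,180,15):
    xh=np.cos(np.radians(a))*up+np.sin(np.radians(a))*yd
    for hgt in (380,):
        R=frame(-n,xh); q=kinematics.ik(s+n*hgt,R)
        if q is not None: print("socketview",a,np.array(q))
for a in np.arange(-180,180,30):
    xh=[np.cos(np.radians(a)),np.sin(np.radians(a)),0]
    q=kinematics.ik([477,358,360],frame([0,0,-1],xh))
    if q is not None: print("disc",a,np.array(q))
w=cloud(imaging.capture("top"))
b=w[130:225,262:350].reshape(-1,3); b=b[(b[:,2]>50)]
h=(b-s)@n; m=np.abs(h)<6; print(m.sum())
c=b[m].mean(0); U=np.linalg.svd(b[m]-c)[2]; print("deck plane n",U[2],c)
E
python3 b.py
```

```text
[[ 0.93   0.368  0.   ]
 [ 0.368 -0.93  -0.   ]
 [-0.     0.    -1.   ]]
[[-0.001 -0.945 -0.327 83.734]
 [ 1.    -0.001 -0.    -0.781]
 [-0.    -0.327  0.945 29.619]
 [ 0.     0.     0.     1.   ]]
socketview -180 [-0.078 -0.177 -0.589  0.655  0.152 -0.268]
socketview -165 [-0.078 -0.177 -0.589  0.655  0.152 -0.53 ]
socketview -150 [-0.078 -0.177 -0.589  0.655  0.152 -0.792]
socketview -135 [-0.078 -0.177 -0.589  0.655  0.152 -1.054]
socketview -120 [-0.078 -0.177 -0.589  0.655  0.152 -1.316]
socketview -105 [-0.078 -0.177 -0.589  0.655  0.152 -1.577]
socketview -90 [-0.078 -0.177 -0.589  0.655  0.152 -1.839]
socketview -75 [-0.078 -0.177 -0.589  0.655  0.152 -2.101]
socketview -60 [-0.078 -0.177 -0.589  0.655  0.152 -2.363]
socketview -45 [-0.078 -0.177 -0.589  0.655  0.152 -2.625]
socketview -30 [-0.078 -0.177 -0.589  0.655  0.152 -2.886]
socketview -15 [-0.078 -0.177 -0.589  0.655  0.152  3.135]
socketview 0 [-0.078 -0.177 -0.589  0.655  0.152  2.873]
socketview 15 [-0.078 -0.177 -0.589  0.655  0.152  2.611]
socketview 30 [-0.078 -0.177 -0.589  0.655  0.152  2.35 ]
socketview 45 [
[... 512 characters left out ...]
disc -180 [ 0.644  0.403 -0.044  1.124  0.     0.644]
disc -150 [ 0.644  0.403 -0.044  1.124  0.     0.12 ]
disc -120 [ 0.644  0.403 -0.044  1.124  0.    -0.403]
disc -90 [ 0.644  0.403 -0.044  1.124  0.    -0.927]
disc -60 [ 0.644  0.403 -0.044  1.124  0.    -1.451]
disc -30 [ 0.644  0.403 -0.044  1.124  0.    -1.974]
disc 0 [ 0.644  0.403 -0.044  1.124  0.    -2.498]
disc 30 [ 0.644  0.403 -0.044  1.124  0.    -3.021]
disc 60 [ 0.644  0.403 -0.044  1.124  0.     2.738]
disc 90 [ 0.644  0.403 -0.044  1.124  0.     2.215]
disc 120 [ 0.644  0.403 -0.044  1.124  0.     1.691]
disc 150 [ 0.644  0.403 -0.044  1.124  0.     1.167]
1957
deck plane n [ 0.479  0.12  -0.87 ] [599.177  44.706 118.226]
```

```bash
cat > c.py <<'E'
from h import *
import pickle
yaw=.245; n=np.array([-.5*np.cos(yaw),-.5*np.sin(yaw),.866]); up=np.array([.866*np.cos(yaw),.866*np.sin(yaw),.5])
s=np.array([592,34,115.]); yd=np.cross(n,up)
arm.goto([477,358,360],frame([0,0,-1],[-.5,.866,0])); arm.hold(.1)
p=wrist(); save(p,"wd.png"); pickle.dump(p,open("wd.pkl","wb"))
for t in ("disc","small_disc"):
    for r in imaging.pinpoint(p,t): print(t,r,at_z(p,r["pixel"],0))
arm.goto(s+n*380,frame(-n,yd)); arm.hold(.1)
p=wrist(); save(p,"ws.png"); pickle.dump(p,open("ws.pkl","wb"))
for t in ("socket","swing_hinge","swing_knob"):
    for r in imaging.pinpoint(p,t): print(t,r["pixel"],r["confidence"],depthpt(p,r["pixel"]))
print(arm.read_clock())
E
python3 c.py
```

```text
disc {'pixel': [321.8, 173.6], 'confidence': 0.85} [479.018 362.866   0.   ]
socket [320.9, 174.2] 0.79 [588.383  35.461 128.854]
swing_knob [313.8, 167.8] 0.67 [548.155  46.986 176.939]
6.55
```

View pics/wd.png

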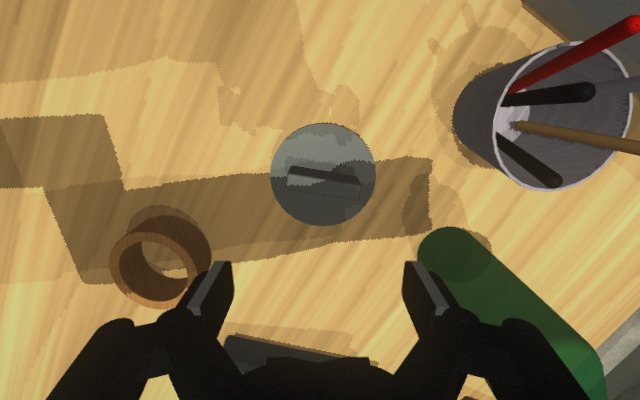

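View pics/ws.png

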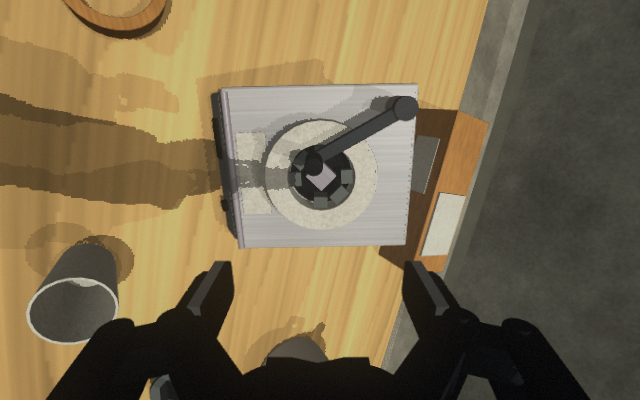

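Disc view: the large disc is centred at about (323,174) with its bar running (288,180)–(360,185). Dispenser view: socket at about (322,177), knob at (314,160), hinge at (403,106). Next I'll fit the geometry from the depth images.

```bash
cat > d.py <<'E'
from h import *
import pickle
from scipy.optimize import least_squares
p=pickle.load(open("wd.pkl","rb")); w=cloud(p)[100:250,250:400].reshape(-1,3)
w=w[np.isfinite(w[:,2])]
f=w[(w[:,2]<10)]; print("bench z",np.median(f[:,2]))
d=w[(w[:,2]>20)&(w[:,2]<33)]; b=w[(w[:,2]>55)&(w[:,2]<70)]
print("disc",len(d),np.median(d[:,2]),"bar",len(b),np.median(b[:,2]))
a=w[w[:,2]>20]
c,r=cv2.minEnclosingCircle(a[:,:2].astype(np.float32)); print("circle",c,r)
c=np.median(b,0)
R=cv2.minAreaRect(b[:,:2].astype(np.float32)); print("bar rect",R)
U=np.linalg.svd(b[:,:2]-b[:,:2].mean(0))[2]; print("bar dir",U[0],np.degrees(np.arctan2(U[0,1],U[0,0])),b.mean(0))
# socket
p=pickle.load(open("ws.pkl","rb")); W=cloud(p)
F=W[75:255,210:425].reshape(-1,3); F=F[np.isfinite(F[:,2])]
n=np.array([-.479,-.12,.87]); n/=np.linalg.norm(n); o=np.array([592,34,115.])
for t in (12,4,3,3):
    h=(F-o)@n; m=np.abs(h)<t; o=F[m].mean(0); n=np.linalg.svd(F[m]-o)[2][2]; n*=np.sign(n[2])
print("deck",m.sum(),n,o,"tilt",np.degrees(np.arccos(n[2])),"yaw",np.arctan2(-n[1],-n[0]))
up=unit(np.array([0,0,1])-n*n[2]); yd=np.cross(n,up)
q=np.c_[(F-o)@up,(F-o)@yd,(F-o)@n]
D=q[np.abs(q[:,2])<3]; Rr=cv2.minAreaRect(D[:,:2].astype(np.float32)); print("deck rect",Rr)
roll=q[(q[:,2]>21)&(q[:,2]<27)]
print("roll h",np.median(roll[:,2]),len(roll))
hull=cv2.convexHull(roll[:,:2].astype(np.float32))[:,0]
near=roll[np.abs(np.linalg.norm(roll[:,:2]-hull.mean(0),axis=1)-58)<12]
c,r=cv2.minEnclosingCircle(roll[:,:2].astype(np.float32)); print("roll circ",c,r)
# histogram of angle-extremal boundaries
c=np.array(c)
for it in range(5):
    v=roll[:,:2]-c; an=np.arctan2(v[:,1],v[:,0]); rr=np.linalg.norm(v,axis=1)
    ks=np.round(an*18/np.pi); out=np.array([roll[(ks==k)&(rr<70)][:,:2][np.argmax(rr[(ks==k)&(rr<70)])] for k in np.unique(ks) if ((ks==k)&(rr<70)).sum()>5])
    s=least_squares(lambda x:np.linalg.norm(out-x[:2],axis=1)-x[2],[*c,64],loss="soft_l1"); c=s.x[:2]
print("roll fit",s.x)
sock=o+c[0]*up+c[1]*yd; print("socket",sock)
ar=q[(q[:,2]>38)&(q[:,2]<46)]; kn=q[q[:,2]>68]
print("arm n",len(ar),np.median(ar[:,2]),"knob",len(kn),kn.mean(0)-[*c,0],np.ptp(kn,axis=0))
U=np.linalg.svd(ar[:,:2]-ar[:,:2].mean(0))[2]; print("arm dir",U[0],"mean rel",ar.mean(0)[:2]-c)
hinge=np.array([85,75])
print("arm extents rel", cv2.minAreaRect((ar[:,:2]-c).astype(np.float32)))
z=q[q[:,2]>28]; print("max h",q[:,2].max())
np.savez("geo.npz",n=n,up=up,yd=yd,sock=sock)
# knob via pinpoint pixel in plane h=74
P=cam2w(p,np.zeros(3)); 
for px in ([313.8,167.8],[314,160]):
    dd=cam2w(p,ray(p,px))-P; X=P+dd*((74-(P-o)@n)/(dd@n)); print("knob px",px,[(X-sock)@up,(X-sock)@yd])
E
python3 d.py
```

```text
bench z 1.2064993846812895
disc 6832 27.22474759394455 bar 1351 63.0263538811638
circle (478.23248291015625, 365.48974609375) 55.32475280761719
bar rect ((477.9599914550781, 365.8674621582031), (70.09989166259766, 16.414600372314453), 19.924558639526367)
bar dir [0.939 0.345] 20.186581485364137 [477.36  366.514  62.664]
deck 18636 [-0.479 -0.13   0.868] [593.223  45.806 116.699] tilt 29.7903472898041 yaw 0.2651122488513735
deck rect ((0.163543701171875, -11.122230529785156), (219.00384521484375, 200.4585418701172), 0.24875254929065704)
roll h 23.604043179958158 6683
roll circ (18.652851104736328, 8.729085922241211) 91.1153335571289
roll fit [ -0.949 -10.735  63.638]
socket [595.242  35.231 116.227]
arm n 1716 42.19144808872802 knob 281 [-7.237 25.161 73.479] [17.012 16.742  7.549]
arm dir [-0.878 -0.478] mean rel [50.884 57.074]
arm extents rel ((41.924163818359375, 51.71565246582031), (121.23654174804688, 24.191635131835938), 28.585824966430664)
max h 75.62681049134314
knob px [313.8, 167.8] [np.float64(-6.596454638276761), np.float64(23.744259223825736)]
knob px [314, 160] [np.float64(-6.256883659098495), np.float64(31.153497668916874)]
```

Everything agrees with the given sizes: roll radius 63.6, bar 70x16, knob to hinge 104.8, and a swing angle of about 0.23. Next I'll grip the knob and swing the arm to about 1.3, then take two opposite wrist views to calibrate out the mount error.

```bash
cat > e.py <<'E'
from h import *
import pickle
g=np.load("geo.npz"); n,up,yd,s=g["n"],g["up"],g["yd"],g["sock"]
def P(u,v,h): return s+u*up+v*yd+h*n
def pose(sw,h):
    a=np.arctan2(-75,-85)-sw; c,d=np.cos(a),np.sin(a)
    return P(85+105*c,75+105*d,h+155), frame(-n,c*up+d*yd)
sw0=.227
ps=[pose(sw0,126),pose(sw0,66)]+[pose(x,66) for x in np.linspace(sw0,1.32,6)[1:]]
for q in ps: assert kinematics.ik(*q) is not None
arm.goto(*ps[0]); arm.line_to(ps[1][0],ps[1][1],speed=120)
print("F",np.array(arm.read_wrist_force()))
arm.set_gripper(0); print("w",arm.read_gripper_width(),arm.read_finger_force())
for q in ps[2:]:
    arm.line_to(q[0],q[1],speed=120); print(np.array(arm.read_wrist_force()),arm.read_gripper_width())
arm.set_gripper(85)
arm.line_to(pose(1.32,66)[0]+n*70,speed=200); print(arm.read_clock())
for k,sg in (("a",1),("b",-1)):
    arm.goto(s+n*380,frame(-n,sg*yd)); arm.hold(.15)
    p=wrist(); save(p,"ws%s.png"%k); pickle.dump(p,open("ws%s.pkl"%k,"wb"))
print(arm.read_joint_positions(),arm.read_clock())
E
python3 e.py
cat > f.py <<'E'
from h import *
import pickle
from scipy.optimize import least_squares
g=np.load("geo.npz"); n,up,yd,s=g["n"],g["up"],g["yd"],g["sock"]
def fit(p):
    W=cloud(p)[50:300,180:460].reshape(-1,3); W=W[np.isfinite(W[:,2])]; q=(W-s)@np.c_[up,yd,n]
    D=q[(np.abs(q[:,2])<5)&(np.linalg.norm(q[:,:2],axis=1)>68)&(np.abs(q[:,0])<105)&(np.abs(q[:,1])<95)]
    A=np.linalg.lstsq(np.c_[D[:,:2],np.ones(len(D))],D[:,2],rcond=None)[0]
    q[:,2]-=q[:,:2]@A[:2]+A[2]
    roll=q[(np.abs(q[:,2]-24)<3)&(np.linalg.norm(q[:,:2],axis=1)<72)]
    c=np.zeros(2)
    for it in range(4):
        v=roll[:,:2]-c; rr=np.linalg.norm(v,axis=1); k=np.round(np.arctan2(v[:,1],v[:,0])*18/np.pi)
        out=np.array([roll[k==i][:,:2][np.argmax(rr[k==i])] for i in np.unique(k)])
        inn=np.array([roll[k==i][:,:2][np.argmin(rr[k==i])] for i in np.unique(k)])
        r=least_squares(lambda x:np.linalg.norm(out-x[:2],axis=1)-x[2],[*c,64],loss="soft_l1"); c=r.x[:2]
    ri=least_squares(lambda x:np.linalg.norm(inn-x[:2],axis=1)-x[2],[*c,38],loss="soft_l1")
    kn=q[(q[:,2]>68)&(q[:,2]<78)]
    return r.x,ri.x,A,len(roll)
if __name__=="__main__":
    for k in "ab":
        p=pickle.load(open("ws%s.pkl"%k,"rb")); print(k,*fit(p))
        for t in ("socket","swing_knob"):
            W=cloud(p)
        q=(W-s)@np.c_[up,yd,n]; m=(q[...,2]>68)&(q[...,2]<79)&(np.hypot(q[...,0],q[...,1]-120)<60); print("knob",q[m].mean(0),m.sum())
E
python3 f.py; python3 -c "
import cv2,numpy as np
a,b=[cv2.imread('pics/ws%s.png'%k)[40:300,170:490] for k in 'ab']
cv2.imwrite('pics/wsab.png',cv2.resize(np.hstack([a,b]),(800,325)))"
```

```text
F [ 0.034 -0.875  0.257]
w 15.84508821328983 58.40349733829498
[-4.453 -1.57   5.594] 16.308060736261794
[-4.122 -1.081  5.848] 16.068173858706043
[-4.333 -1.348  7.929] 16.183702730525297
[-4.566 -2.129  7.549] 15.99198590747087
[-4.714 -2.024  8.134] 15.907623514303099
12.5917
[-0.097 -0.161 -0.57   0.67   0.177 -1.888] 16.325
a [ 0.103  0.036 63.694] [ 0.076 -0.201 23.779] [-0.     0.    -0.019] 7332
knob [ -1.302 134.625  73.712] 398
b [ 0.263 -0.361 63.733] [ 0.095 -0.338 23.525] [-0.     0.003 -0.112] 7337
knob [ -1.123 132.854  73.008] 202
```

View pics/wsab.png

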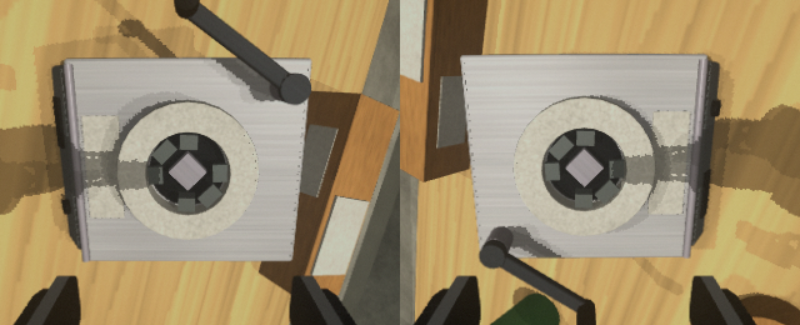

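The arm now stands at about 1.32 rad, clear on the +y side: knob at (188,5) in the left crop, and in the right crop at (493,255) by the hinge end. The socket centre agrees between the opposite views to 0.4 mm, and the slots lie where expected. Next I'll pick up the disc.

```bash
cat > k.py <<'E'
from h import *
import pickle
g=np.load("geo.npz"); n,up,yd=g["n"],g["up"],g["yd"]; s=g["sock"]+.18*up-.16*yd-1.2*n
a=np.radians(200.05); R=frame([0,0,-1],[np.cos(a),np.sin(a),0]); c=np.array([478.1,365.7,0])
Ri=frame(-n,-(up+yd)); G=48
def at(h): return s+n*(h+G+155)
pre=c+[0,0,G+155+60]
for h in (180,60,20,7): print(h,kinematics.ik(at(h),Ri))
arm.goto(pre,R); print(arm.read_joint_positions()[5])
f0=np.array(arm.read_wrist_force())
arm.line_to(c+[0,0,G+155],speed=120); print("F",np.array(arm.read_wrist_force())-f0)
arm.set_gripper(0); print("w",arm.read_gripper_width(),arm.read_finger_force())
arm.line_to(c+[0,0,G+155+250],speed=200); print("F",np.array(arm.read_wrist_force())-f0, arm.read_gripper_width())
arm.goto(at(180),Ri); arm.hold(.1); print(arm.read_joint_positions())
p=wrist(); save(p,"held.png"); p=imaging.capture("scene"); save(p,"sc1.png",(220,120,500,300),2)
print("F",np.array(arm.read_wrist_force()),np.array(arm.read_moment()),arm.read_gripper_width(),arm.read_clock())
E
python3 k.py
```

```text
180 [-0.098 -0.163 -0.567  0.675  0.178 -1.104]
60 [-0.045  0.02  -0.697  0.354  0.152 -1.057]
20 [-0.031  0.094 -0.725  0.251  0.145 -1.044]
7 [-0.026  0.119 -0.733  0.218  0.143 -1.04 ]
0.30267262493891567
F [ 1.419 -1.251 -1.045]
w 15.014913177355321 59.04416084289551
F [ 0.749 -0.844 -3.105] 15.304280805533192
[-0.097 -0.162 -0.566  0.675  0.178 -1.104]
F [ 0.813 -0.275 -1.659] [-0.134  0.613 -0.036] 15.177770477331917 22.45
```

View pics/held.png

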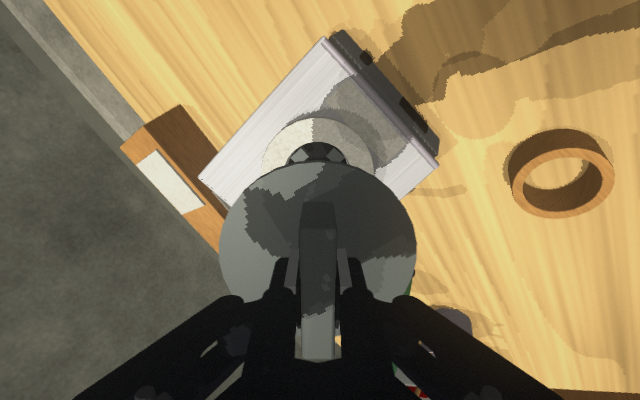

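View pics/sc1.png

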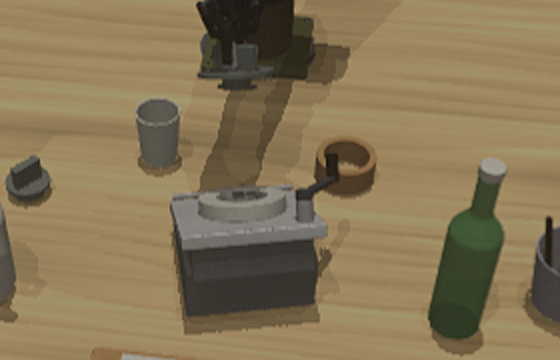

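The disc is held squarely: in the wrist view the bar is centred at x≈320 and the plate's outline is symmetric at 220–416. In the scene view the swing arm is clear at (320,190). Before inserting, I'll check the in-hand pose by depth.

```bash
cat > m.py <<'E'
from h import *
from scipy.optimize import least_squares
Pe=np.array(arm.read_ee_pos());Re=np.array(arm.read_ee_rot())
p=wrist(); q=(cloud(p)-Pe)@Re   # tool coords
m=(np.abs(q[...,2]-177)<8)&(np.hypot(q[...,0],q[...,1])<70)
d=q[m]; v,u=np.where(m)
print(len(d)); A=np.linalg.lstsq(np.c_[d[:,:2],np.ones(len(d))],d[:,2],rcond=None)[0]; print("plane",A,np.degrees(A[:2]))
an=np.arctan2(d[:,1],d[:,0]); rr=np.hypot(d[:,0],d[:,1]); k=np.round(an*30/np.pi)
out=np.array([d[k==i][np.argmax(rr[k==i])] for i in np.unique(k) if abs(i)<=17])
r=least_squares(lambda x:np.linalg.norm(out[:,:2]-x[:2],axis=1)-55,[0,0],loss="soft_l1"); print("centre",r.x,np.abs(r.fun).max(),len(out))
b=q[(np.abs(q[...,2]-141)<5)&(np.abs(q[...,1])<12)&(q[...,0]>12)&(q[...,0]<45)]
print("bar",len(b),b.min(0),b.max(0)); U=np.linalg.svd(b[:,:2]-b[:,:2].mean(0))[2][0]; print(np.degrees(np.arctan(U[1]/U[0])),b.mean(0))
E
python3 m.py
```

```text
17102
plane [  0.001   0.004 175.846] [0.065 0.227]
centre [-0.904  0.393] 0.6030954341265442 35
bar 1999 [ 12.005  -7.523 137.935] [ 34.567   8.523 145.986]
0.3745758259381062 [ 24.405   0.513 140.308]
```

```bash
cat > ins.py <<'E'
from h import *
g=np.load("geo.npz"); n,up,yd=g["n"],g["up"],g["yd"]; s=g["sock"]+.18*up-.16*yd-1.2*n
Ri=frame(-n,-(up+yd)); G=48; off=.9*Ri[:,0]-.3*Ri[:,1]
def at(h): return s+off+n*(h+G+155)
if __name__=="__main__":
    arm.line_to(at(50),Ri,speed=150); arm.line_to(at(28),speed=80); arm.hold(.2); f0=np.array(arm.read_wrist_force())
    np.save("f0.npy",f0)
    for h in (24,22,20,18,16,15,14,13,12,11,10,9,8,7):
        arm.line_to(at(h),speed=30); f=np.array(arm.read_wrist_force())-f0
        print(h,round((np.array(arm.read_ee_pos())-s-off)@n-203,2),f@np.c_[n,Ri[:,:2]],np.round(arm.read_clock(),2))
        if f@n>(6 if h>=14 else 25): print("STOP"); break
E
python3 ins.py
```

```text
24 23.86 [-1.436 -0.161  0.467] 24.42
22 21.85 [-1.355  0.174  0.84 ] 24.68
20 19.87 [-0.372 -0.059 -0.04 ] 24.92
18 17.88 [ 0.034 -0.544  0.38 ] 25.18
16 15.86 [-0.285 -1.016  0.811] 25.42
15 14.96 [-0.377  0.478  0.266] 25.68
14 13.96 [-1.424  0.379  0.304] 25.92
13 13.12 [ 2.946 -0.166  0.281] 26.18
12 12.07 [2.654 0.537 1.181] 26.42
11 11.02 [4.111 0.445 1.122] 26.68
10 10.03 [4.011 0.305 0.941] 26.92
9 9.02 [6.162 1.488 1.489] 27.18
8 8.03 [ 7.115 -0.096  2.082] 27.42
7 7.07 [8.025 1.136 0.677] 27.68
```

The disc dropped in cleanly, touching the plunger at 13–14 and reaching 7. Next I'll turn it clockwise with joint 6.

```bash
cat > turn.py <<'E'
from h import *
from ins import *
f0=np.load("f0.npy"); m0=np.array(arm.read_moment())
q0=np.array(arm.read_joint_positions()); Rs=np.array(arm.read_ee_rot())
for i in range(1,10):
    q=q0.copy(); q[5]+=np.radians(10)*i; arm.move_j(q)
    R=np.array(arm.read_ee_rot()); f=np.array(arm.read_wrist_force())-f0; mz=(np.array(arm.read_moment())-m0)@n
    ang=np.degrees(np.arctan2((Rs[:,0]@R[:,1]),(Rs[:,0]@R[:,0])))
    print(i*10,round(ang,1),f@n,np.linalg.norm(f),"mz",round(mz,2),round(arm.read_clock(),2))
    if abs(mz)>2: print("STOP"); break
p=wrist(); save(p,"turned.png")
E
python3 turn.py
```

```text
10 -10.0 7.572447977367595 7.782220255340384 mz -0.05 27.97
20 -20.0 7.45798947615324 7.528964554675502 mz 0.0 28.26
30 -30.0 7.2318166471988965 7.417165806810541 mz -0.03 28.55
40 -40.0 7.058040468344676 7.392022941373052 mz -0.07 28.84
50 -50.0 7.340728992535766 7.710855464985387 mz -0.03 29.13
60 -60.0 7.7765097066844975 7.85321091722821 mz -0.06 29.43
70 -70.0 8.259811086454441 8.362394282729921 mz -0.0 29.72
80 -80.0 7.760287010489562 8.204300280682526 mz -0.04 30.01
90 -90.0 7.798418721193775 7.8777644473800414 mz -0.02 30.3
```

View pics/turned.png

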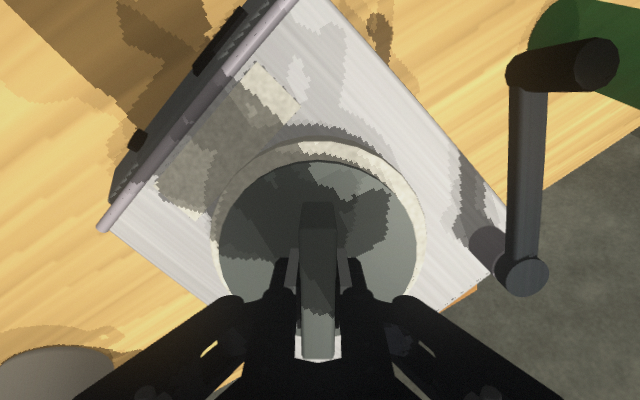

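The turn is done: clockwise 90° with no binding. The plate sits concentric on the roll at (318,230), with the swing arm off to the right at (525,170). Next I'll ease up, release, retreat and check.

```bash
cat > rel.py <<'E'
from h import *
from ins import *
f0=np.load("f0.npy")
arm.line_to(at(11.5),speed=20); print((np.array(arm.read_wrist_force())-f0)@n)
arm.set_gripper(85); print(arm.read_gripper_width())
arm.line_to(at(130),speed=120); 
Rv=frame(-n,yd); arm.goto(s+n*380,Rv); arm.hold(.2)
p=wrist(); save(p,"final.png")
W=cloud(p); q=(W-g["sock"])@np.c_[up,yd,n]; r=np.hypot(q[...,0],q[...,1])
m=(r<60)&(np.abs(q[...,2]-38)<8); d=q[m]; A=np.linalg.lstsq(np.c_[d[:,:2],np.ones(len(d))],d[:,2],rcond=None)[0]
print("disc plate",len(d),"h at centre",A[2],"tilt",A[:2]); c,rad=cv2.minEnclosingCircle(d[:,:2].astype(np.float32)); print(c,rad)
b=q[(r<45)&(q[...,2]>66)]; print("bar top",np.median(b[:,2]),cv2.minAreaRect(b[:,:2].astype(np.float32)))
kn=q[(q[...,2]>68)&(np.hypot(q[...,0],q[...,1]-130)<50)]; print("knob",kn.mean(0))
t=imaging.capture("top"); save(t,"top1.png")
for nme in ("cup","tape","small_disc","wine","bucket","cards","jug","water"):
    r_=imaging.pinpoint(t,nme)
    if r_: print(nme,at_z(t,r_[0]["pixel"],0))
print(arm.read_clock())
E
python3 rel.py
```

```text
4.279252660171833
85.20754217751985
disc plate 6482 h at centre 37.86397927867916 tilt [0.004 0.002]
(0.3031257688999176, -1.0788267850875854) 55.23206329345703
bar top 285.9737077208938 ((-0.056529998779296875, -0.5149688720703125), (50.835845947265625, 89.91712951660156), 80.54491424560547)
knob [ -1.316 134.682  73.712]
cup [ 363.867 -137.089    0.   ]
tape [366.43  186.155   0.   ]
small_disc [ 480.135 -339.693    0.   ]
wine [653.471 361.863   0.   ]
bucket [607.489 507.4     0.   ]
cards [ 603.42  -493.309    0.   ]
jug [ 680.509 -345.373    0.   ]
water [ 502.407 -568.053    0.   ]
34.0
```

View pics/final.png

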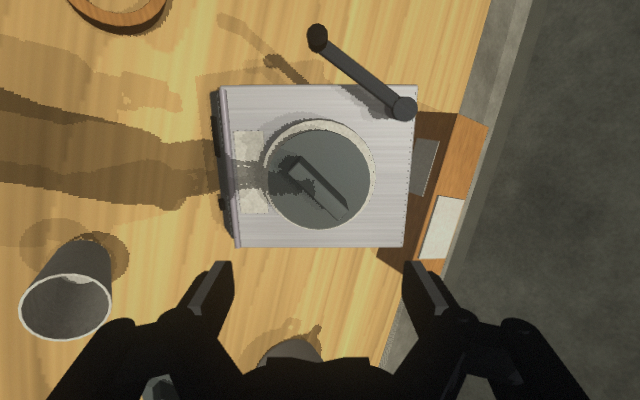

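View pics/top1.png

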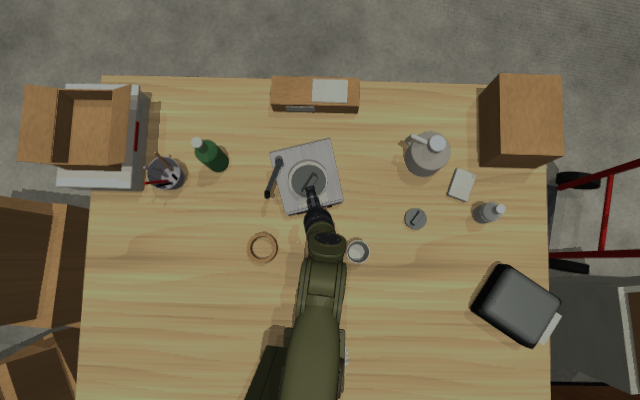

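In the final view the plate is concentric at (319,175), with the bar along socket y from (290,165) to (347,212). The plate top measures 37.9 against an expected 38, so the disc is locked at 12. The arm is clear at (317,38), and everything in the top view is where it was.

```bash
python3 -c "
from plant import job
print(job.job_done())"
```

```text
the job is handed in; nothing more can be done
None
```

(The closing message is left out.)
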